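# Clear the packing board and lay out the cakes

### The job

Before any cake goes on the packing board, take the scraper, sweep all loose chocolate chips off the board's face into its blue crumb trough without touching the chips with the fingers, and put the scraper back standing on its green rest plate. Then lay out all the packed cakes on the board, upright and one to a square, the dark ones on the dark brown squares and the cream ones on the cream yellow squares, each centred on its square and lined up with it. Leave the bottle, the label roll and the red bin where they are.

Things in the scene. Friction and masses are not known exactly. Their poses are not given: they have to be found in the camera images.
- board: Fixed white packing board on a steel stand, face 180 x 260 mm (x, y), its top 40 mm above the table. Origin: centre of its underside, on the table. A steel lip 8 mm wide, 10 mm proud, along each long side (inner faces at x = -90, +90 mm); no lip at the ends (y = -130, +130 mm). Two rows of three printed 74 mm squares: dark brown at x = +42, cream yellow at x = -42 mm.
- trough (a point): Middle of the blue floor of the crumb trough fixed to the board's +y end, axes as the board's. Inside 188 mm (x) by 90 mm (y, from the board's edge at -45 mm to +45 mm), floor 4 mm above the table (36 mm below the board's face), outer walls 50 mm high.
- rest: Fixed green plastic rest plate for the scraper, 135 x 70 x 6 mm (x, y, z). Origin: centre of the underside, on the table.
- scraper: Scraper block, 180 g. White foot 95 x 56 x 22 mm (x, y, z) with a blue upright grip 70 x 22 mm (x, y) above it, from 22 to 74 mm above the underside. Origin: centre of the underside. Take the grip from above across its 22 mm (local y); the broad 95 mm faces of the foot (towards local +y and -y) push the chips.
- sanitiser: Bystander: upright blue bottle, 60 mm across, 150 mm tall. Origin: centre of its foot.
- label_roll: Bystander: paper label roll lying flat, 84 mm across, 50 mm high. Origin: centre of its underside.
- lid_bin: Bystander: open red bin, 80 x 130 x 60 mm. Origin: centre of its underside.
- dark_cake0: Packed cake, dark brown (chocolate), 120 g: a square black tub 62 x 62 x 26 mm with a square clear dome 38 x 38 mm on it (26 to 54 mm above the underside), the dark brown (chocolate) cake showing through. Origin: centre of the underside, z up. Take it by the dome. May be absent.
- dark_cake1: Packed cake, dark brown (chocolate), 120 g: a square black tub 62 x 62 x 26 mm with a square clear dome 38 x 38 mm on it (26 to 54 mm above the underside), the dark brown (chocolate) cake showing through. Origin: centre of the underside, z up. Take it by the dome. May be absent.
- dark_cake2: Packed cake, dark brown (chocolate), 120 g: a square black tub 62 x 62 x 26 mm with a square clear dome 38 x 38 mm on it (26 to 54 mm above the underside), the dark brown (chocolate) cake showing through. Origin: centre of the underside, z up. Take it by the dome. May be absent.
- cream_cake0: Packed cake, cream yellow, 120 g: a square black tub 62 x 62 x 26 mm with a square clear dome 38 x 38 mm on it (26 to 54 mm above the underside), the cream yellow cake showing through. Origin: centre of the underside, z up. Take it by the dome. May be absent.
- cream_cake1: Packed cake, cream yellow, 120 g: a square black tub 62 x 62 x 26 mm with a square clear dome 38 x 38 mm on it (26 to 54 mm above the underside), the cream yellow cake showing through. Origin: centre of the underside, z up. Take it by the dome. May be absent.
- cream_cake2: Packed cake, cream yellow, 120 g: a square black tub 62 x 62 x 26 mm with a square clear dome 38 x 38 mm on it (26 to 54 mm above the underside), the cream yellow cake showing through. Origin: centre of the underside, z up. Take it by the dome. May be absent.
- chip0: Loose chocolate chip, 30 x 22 x 14 mm, 12 g, near black, on the board at the start. Origin: centre of the face it first lies on. May be absent.
- chip1: Loose chocolate chip, 30 x 22 x 14 mm, 12 g, near black, on the board at the start. Origin: centre of the face it first lies on. May be absent.
- chip2: Loose chocolate chip, 30 x 22 x 14 mm, 12 g, near black, on the board at the start. Origin: centre of the face it first lies on. May be absent.
- chip3: Loose chocolate chip, 30 x 22 x 14 mm, 12 g, near black, on the board at the start. Origin: centre of the face it first lies on. May be absent.
- cell_dark0 (a point): Centre of a printed dark brown square on the board's top, number 0 along the board's +y; axes as the board's.
- cell_dark1 (a point): Centre of a printed dark brown square on the board's top, number 1 along the board's +y; axes as the board's.
- cell_dark2 (a point): Centre of a printed dark brown square on the board's top, number 2 along the board's +y; axes as the board's.
- cell_cream0 (a point): Centre of a printed cream yellow square on the board's top, number 0 along the board's +y; axes as the board's.
- cell_cream1 (a point): Centre of a printed cream yellow square on the board's top, number 1 along the board's +y; axes as the board's.
- cell_cream2 (a point): Centre of a printed cream yellow square on the board's top, number 2 along the board's +y; axes as the board's.

How it is judged:
By the outcome, as a careful person would: the job done as asked, in the order asked, and still so for the second after the job is handed in, with the robot touching nothing.
Of dark_cake0, dark_cake1, dark_cake2, cream_cake0, cream_cake1, cream_cake2 only 4 to 6 are there at a start; the rules pass over those that are not, and their reading is None.
Of chip0, chip1, chip2, chip3 only 2 to 4 are there at a start; the rules pass over those that are not, and their reading is None.
At some moment in a run one of dark_cake0, dark_cake1, dark_cake2, cream_cake0, cream_cake1, cream_cake2 may be knocked a few centimetres aside while the robot is not near it.
Once in a run the grip may slacken for a moment while it holds something.
It also fails if it takes over 208 s, if anything falls off the work surface, if the arm or the gripper's body presses on something with over 40 N, if the wrist force passes 120 N, or if a joint passes its speed limit or range.

### The arm

A 6-joint arm with a two-finger parallel gripper is mounted at the origin on the work surface. World frame = base frame: x ahead of the robot, y to its left, z up, the work surface at z = 0. Lengths are in m, angles in rad, forces in N, time in s.
With the tool pointing down it reaches from about 0.3 to 0.775 m from the base axis. Payload 14.6 kg.
Tool frame: the origin (TCP) lies midway between the tips of the shut fingers; the grasp point (between the pads) lies 19 mm behind it; z points along the fingers, y is the line along which they close (so a half turn about z gives the same grasp; the last joint's range is limited). The gripper opens to 94 mm and grips with 3 to 60 N. Pads are 16 mm wide; open, the fingers measure 119 mm over their backs; the gripper's body (75 mm by 177 mm) begins 78 mm behind the grasp point.
Start: joints at [1.275, 0.3, 1.521, -0, 1.321, -0.067], TCP at [0.125, 0.536, 0.205] pointing down, gripper open.
Joint ranges: [-3.03, 3.03], [-0.79, 2.21], [0.23, 2.52], [-1.04, 4.18], [0, 3.07], [-2.55, 2.55]. Speed limits (rad/s): [2.22, 2.22, 2.57, 3.14, 3.14, 3.14].

### API

Orientations are given as a unit quaternion [x, y, z, w].
In Python, from cell import arm gives the robot as it stands. The module is installed in compiled form; this text tells all that it offers.
- The arm moves only by the shell command python3 -m jog 'ROWS' [FORCE]. ROWS is a JSON object of lists of equal length, an entry for each row: "slide": the shift along the world's x, y, z in m, a list of three; "turn": the turn about the world's z in degrees; "claw": the finger opening in m, from 0 to 0.094. In form: {"slide": [[x, y, z], ...], "turn": [turn, ...], "claw": [claw, ...]}. A call has 1 to 20 rows; each row is the pose to reach, as a shift and turn from the pose commanded when the call began; what a row does not reach only later rows make up. A row lasts 1/8 s, in which the tool goes at most 62.5 mm and 10.7 degrees, less where a joint would pass 70% of its speed; a pose out of reach is approached as far as the arm can. A call with a gripper value outside its range is refused whole. The fingers move at their own pace and stop on an object; FORCE is the grip in N (left out, the last holds). Time passes only in rows, so rows that repeat a pose let the fingers close. It gives the time, the measured TCP pose, the force, the opening and the grip force at its end, in the units of the state.
- arm.state(): the state, without advancing time (a new reading comes with each control period).
- arm.camera(name): name is "scene" or "side" or "wrist"; returns the picture (420x560x3 uint8, red, green, blue); there is no depth.
- arm.camera_model(name): a dict with "camera_matrix" (3x3 intrinsics, pixels), "origin" and "orientation" of the camera in the world. Camera axes: x right, y down, z forward; pixel columns grow to the right and rows downward; lengths in m; the calibration is good to about 2 mm. A picture is of the moment at which its call begins: read the wrist's pose just before it. camera_model takes no time and is no camera call; for the wrist camera it gives the pose at the moment of the call.
- arm.hand_in(): hands the job in; it is judged then, once.
The state is a dict: "time_s": time; "joints": joint angles; "joint_velocities": joint speeds; "tau": joint torques, N m; "position": TCP position; "orientation": TCP orientation; "contact_force": force on the tool from outside, world axes, zero at the start; "torque": the same for the moment, N m; "grip_width": opening from 0.0 (shut) to 1.0 (fully open); "finger_force": force on a finger pad.
Only numpy, scipy, OpenCV 4.12 (cv2) and the standard library are available. Lean on these libraries where they do the work, as an engineer would, in place of code of your own. Each camera call takes 0.05 s, during which the arm holds its last target. There are 200 camera calls.

## Working session

There is one attempt and no reset: what is moved stays moved. The work goes in short steps, Python scripts to look and compute and a shell command to move; the robot and the scene stay as the last step left them, time stands still between calls to the robot, and variables do not carry over. Pictures are saved under pics/ and viewed, at most 14 in all, crops included, and the job is handed in when it is done.

```bash
mkdir -p pics; ls; python3 - <<'E'
from cell import arm
import cv2,json
for n in ("scene","side"):
    im=arm.camera(n); cv2.imwrite(f"pics/{n}0.png",im[:,:,::-1])
    m=arm.camera_model(n); print(n,m)
print(arm.state())
E
```

```text
pics
scene {'camera_matrix': array([[472.08613834,   0.        , 280.7340765 ],
       [  0.        , 472.08613834, 209.12442165],
       [  0.        ,   0.        ,   1.        ]]), 'origin': array([ 1.07288262, -0.76270639,  0.83680446]), 'orientation': array([ 0.87962114,  0.23518813, -0.11068087, -0.39837536])}
side {'camera_matrix': array([[446.57525321,   0.        , 274.4298502 ],
       [  0.        , 446.57525321, 209.88426238],
       [  0.        ,   0.        ,   1.        ]]), 'origin': array([0.37735248, 0.68049008, 0.90712189]), 'orientation': array([-0.17764273,  0.92431574, -0.33316687,  0.05552751])}
{'time_s': 0.1, 'joints': array([ 1.27538362e+00,  3.00396743e-01,  1.52149146e+00, -3.23665420e-06,
        1.32069186e+00, -6.65961702e-02]), 'joint_velocities': array([-8.56239182e-04, -1.01981958e-03, -2.23563534e-03,  9.06542758e-05,
        1.51071063e-04, -1.54263213e-03]), 'tau': array([ 5.06848610e-04, -5.32636929e+01, -3.53284371e+01,  7.09029450e-02,
        2.34229368e-02, -1.01724484e-04]), 'position': array([0.12469061, 0.53545117, 0.20496502]), 'orientation': array([ 1.14158434e-01,  9.93462434e-01, -4.85923381e-04, -8.73337686e-05]), 'contact_force': array([-0.51510512, -0.72950198,  0.17539651]), 'torque': array([ 0.02559008, -0.00632574, -0.00072872]), 'finger_force': 0.0, 'grip_width': 0.9987545103339526}
```

View pics/scene0.png

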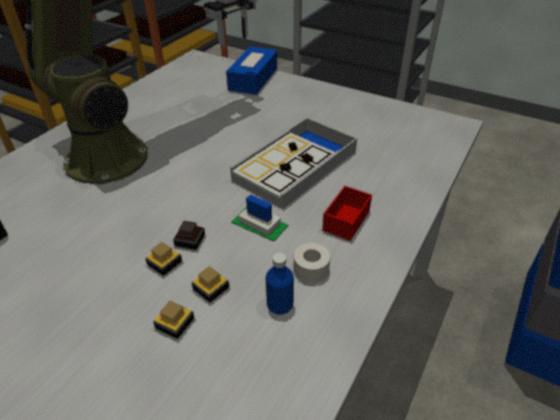

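View pics/side0.png

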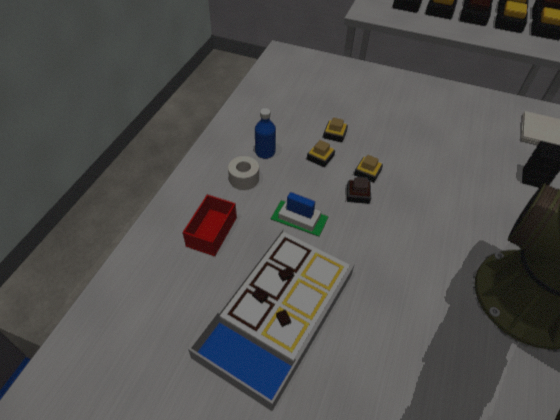

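The scene view shows three cream cakes at (163,255), (210,281) and (174,316), and one dark cake at (189,234). The scraper is on its green plate at (260,215), and the board has three chips at (293,146), (307,158) and (285,167). The side view agrees: cakes at (335,128), (321,151), (369,166) and dark (358,188), scraper at (300,210), trough at (240,357). Next I'll rectify both views onto known heights and measure from those.

```bash
cat > h.py <<'E'
import numpy as np, cv2
from scipy.spatial.transform import Rotation as R
from scipy.optimize import least_squares
def proj(m,P):
    P=np.atleast_2d(P); c=R.from_quat(m["orientation"]).inv().apply(P-m["origin"])
    q=c@m["camera_matrix"].T; return q[:,:2]/q[:,2:]
def ray(m,uv,z):
    uv=np.atleast_2d(uv).astype(float); d=np.c_[uv,np.ones(len(uv))]@np.linalg.inv(m["camera_matrix"]).T
    d=R.from_quat(m["orientation"]).apply(d); o=np.asarray(m["origin"])
    return (o+d*((z-o[2])/d[:,2])[:,None])[:,:2]
def ortho(im,m,z,x0,x1,y0,y1,s=1000):
    # picture: columns = x, rows = -y (s px per m)
    W,H=int((x1-x0)*s),int((y1-y0)*s)
    X,Y=np.meshgrid(x0+np.arange(W)/s,y1-np.arange(H)/s)
    uv=proj(m,np.c_[X.ravel(),Y.ravel(),np.full(X.size,z)]).astype(np.float32)
    return cv2.remap(im,uv[:,0].reshape(H,W),uv[:,1].reshape(H,W),cv2.INTER_CUBIC)
E
python3 - <<'E'
from h import *
from cell import arm
S={n:arm.camera_model(n) for n in("scene","side")}
pts={"scene":dict(c0=(163,255),c1=(210,281),c2=(174,316),d=(189,234),scr=(260,215),chipA=(293,146),chipB=(307,158),chipC=(285,167),bot=(280,300),bin=(348,212),roll=(312,262)),
"side":dict(c0=(369,166),c1=(321,151),c2=(335,128),d=(358,188),scr=(300,210),chipA=(284,318),chipB=(260,296),chipC=(287,274),bot=(265,145),bin=(211,225),roll=(244,172))}
for n in S:
  for k,v in pts[n].items(): print(n,k,ray(S[n],v,.04)[0].round(3))
def ys(im,lo,hi): return cv2.inRange(cv2.cvtColor(im,cv2.COLOR_BGR2HSV),lo,hi)
I={n:cv2.imread(f"pics/{n}0.png") for n in S}
print(S["side"]["origin"])
a=ortho(I["side"],S["side"],.04,.25,.75,-.1,.45,1000)
b=ortho(I["scene"],S["scene"],.04,.25,.75,-.1,.45,1000)
for o,n in((a,"side"),(b,"scene")):
  k=ys(o,(18,70,90),(35,255,255)); N,_,st,ce=cv2.connectedComponentsWithStats(k)
  for i in range(1,N):
    if st[i,4]>300: print(n,st[i],.25+ce[i,0]/1000,.45-ce[i,1]/1000)
cv2.imwrite("pics/o1.png",cv2.resize(np.hstack([a,b]),(800,440)))
E
```

```text
scene c0 [ 0.454 -0.251]
scene c1 [ 0.596 -0.26 ]
scene c2 [ 0.587 -0.372]
scene d [ 0.463 -0.166]
scene scr [ 0.576 -0.023]
scene chipA [0.497 0.292]
scene chipB [0.563 0.257]
scene chipC [0.529 0.187]
scene bot [ 0.755 -0.229]
scene bin [0.764 0.098]
scene roll [ 0.764 -0.1  ]
side c0 [ 0.442 -0.233]
side c1 [ 0.582 -0.24 ]
side c2 [ 0.574 -0.351]
side d [ 0.449 -0.142]
side scr [ 0.566 -0.013]
side chipA [0.5   0.277]
side chipB [0.566 0.248]
side chipC [0.531 0.174]
side bot [ 0.738 -0.203]
side bin [0.752 0.114]
side roll [ 0.75  -0.082]
[0.37735248 0.68049008 0.90712189]
side [ 197  110   86   86 2040] 0.48787843137254905 0.2999529411764706
side [ 183  191   85   86 2237] 0.47523156012516765 0.21625078229772016
side [ 169  272   85   85 2248] 0.4611654804270463 0.1358576512455516
scene [ 198  107   84   88 2735] 0.489399634369287 0.29878135283363805
scene [ 182  186   86   89 2773] 0.47536458708979445 0.21868914532996755
scene [ 169  269   84   86 2534] 0.46067127071823205 0.13839344909234413
```

View pics/o1.png

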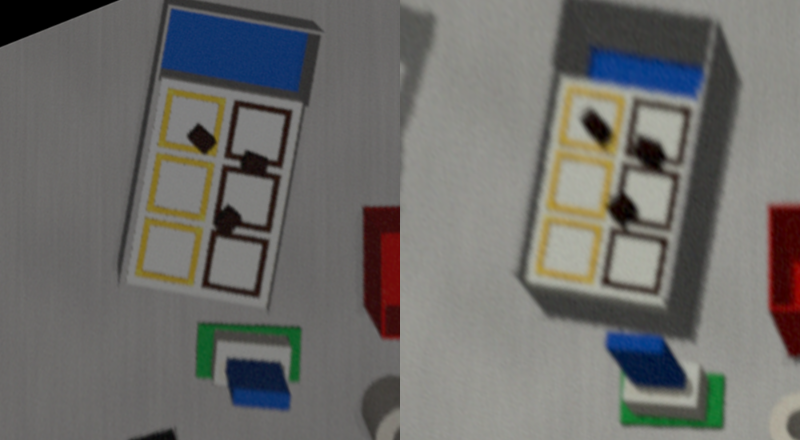

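The rectified board shows the cream cells at (.461,.137), (.475,.217) and (.489,.299), a pitch of about 82 mm and a yaw of about -9.6°. There are three chips, and the scraper is near (.57,-.01). I'll move over the scraper and cakes and use the wrist camera.

```bash
python3 -m jog '{"slide":[[0.04,-0.05,0.02],[0.425,-0.615,0.195],[0.425,-0.615,0.195],[0.425,-0.615,0.195],[0.425,-0.615,0.195],[0.425,-0.615,0.195],[0.425,-0.615,0.195],[0.425,-0.615,0.195],[0.425,-0.615,0.195],[0.425,-0.615,0.195],[0.425,-0.615,0.195],[0.425,-0.615,0.195],[0.425,-0.615,0.195],[0.425,-0.615,0.195],[0.425,-0.615,0.195],[0.425,-0.615,0.195],[0.425,-0.615,0.195],[0.425,-0.615,0.195]],"turn":[0,13,13,13,13,13,13,13,13,13,13,13,13,13,13,13,13,13],"claw":[0.094,0.094,0.094,0.094,0.094,0.094,0.094,0.094,0.094,0.094,0.094,0.094,0.094,0.094,0.094,0.094,0.094,0.094]}'
python3 - <<'E'
from cell import arm
import cv2,json
m=arm.camera_model("wrist"); im=arm.camera("wrist"); cv2.imwrite("pics/w1.png",im[:,:,::-1])
json.dump({k:v.tolist() for k,v in m.items()},open("w1.json","w")); print(m)
print(arm.state()["joints"],arm.state()["contact_force"])
E
```

```text
time_s: 2.35
position: [0.5496, -0.079, 0.4006]
orientation: [0.001, 1.0, -0.0, 0.0]
contact_force: [0.6, -0.5, -0.7]
grip_width: 0.997
finger_force: 0.0
{'camera_matrix': array([[311.60763671,   0.        , 283.79193895],
       [  0.        , 311.60763671, 206.87199322],
       [  0.        ,   0.        ,   1.        ]]), 'origin': array([ 0.47065825, -0.07823233,  0.5792637 ]), 'orientation': array([0.70107554, 0.700215  , 0.09542919, 0.09531692])}
[-2.08881644e-01  2.53581975e-01  1.13841215e+00 -3.33100565e-05
  1.74944629e+00 -1.77811291e+00] [-0.43661224  0.02484361  0.18475393]
```

View pics/w1.png

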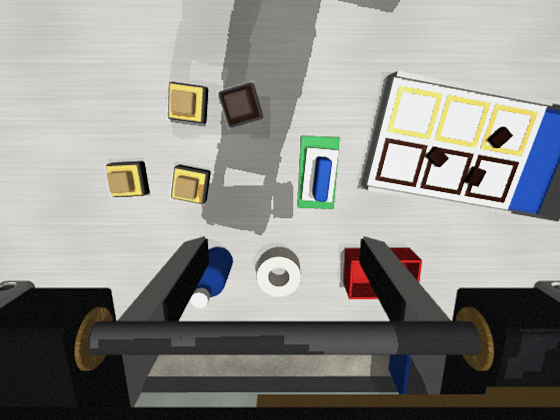

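The wrist view shows everything in one picture. Cream cakes are at (187,104), (190,185) and (126,180), the dark cake at (241,105), and the scraper at (322,178) on its plate. The board spans (375..560, 75..215) with chips at (500,137), (437,157) and (476,176). I'll fit poses by silhouette.

```bash
cat >> h.py <<'E'
from scipy.optimize import minimize
def box(p,sx,sy,z0,z1):
    c,s=np.cos(p[2]),np.sin(p[2]); L=np.array([[a*sx/2,b*sy/2] for a in(-1,1) for b in(-1,1)])
    xy=L@np.array([[c,s],[-s,c]])+p[:2]
    return np.r_[np.c_[xy,np.full(4,z0)],np.c_[xy,np.full(4,z1)]]
def fit(mask,m,parts,p0,up=4,roi=60):
    """parts: f(p)->list of Nx3 point sets (convex each). Pose by silhouette XOR."""
    u,v=proj(m,np.r_[p0[:2],.03][None])[0].astype(int); x0,y0=max(u-roi,0),max(v-roi,0)
    k=mask[y0:v+roi,x0:u+roi]; k=cv2.resize(k,None,fx=up,fy=up,interpolation=cv2.INTER_LINEAR).astype(float)/255
    def cost(p):
        r=np.zeros(k.shape,np.uint8)
        for P in parts(p):
            q=(proj(m,P)-[x0,y0]+.5)*up-.5
            cv2.fillConvexPoly(r,cv2.convexHull(np.round(q*16).astype(np.int32)),255,cv2.LINE_AA,4)
        return np.abs(r/255.-k).sum()/up**2
    s=np.eye(len(p0))*.008; s[2]*=20
    best=min((minimize(cost,np.r_[p0[:2],p0[2]+d,p0[3:]],method="Nelder-Mead",options=dict(initial_simplex=None if 0 else np.vstack([np.r_[p0[:2],p0[2]+d,p0[3:]],np.r_[p0[:2],p0[2]+d,p0[3:]]+s]),xatol=1e-4,fatol=.05)) for d in(-.15,.15)),key=lambda r:r.fun)
    return best.x,best.fun,k.sum()/up**2
cake=lambda z:(lambda p:[box(p,.062,.062,z,z+.026),box(p,.038,.038,z+.026,z+.054)])
def hsv(im): return cv2.cvtColor(im,cv2.COLOR_BGR2HSV)
def cakemask(im):
    h=hsv(im); return cv2.bitwise_or(cv2.inRange(h,(10,70,60),(35,255,255)),cv2.inRange(h,(0,0,0),(180,255,70)))
def fill(mask,mn=100):
    o=np.zeros_like(mask); c,_=cv2.findContours(mask,cv2.RETR_EXTERNAL,cv2.CHAIN_APPROX_NONE)
    cv2.drawContours(o,[a for a in c if cv2.contourArea(a)>mn],-1,255,-1); return o
def cells(p,xs=(-.042,.042)):
    c,s=np.cos(p[2]),np.sin(p[2]); pit=p[3] if len(p)>3 else .082; M=np.array([[c,s],[-s,c]])
    return [box(np.r_[np.array([x,j*pit])@M+p[:2],p[2]],.074,.074,.04,.04) for x in xs for j in(-1,0,1)]
E
python3 - <<'E'
from h import *
import json
from cell import arm
m={k:np.array(v) for k,v in json.load(open("w1.json")).items()}; im=cv2.imread("pics/w1.png"); H=hsv(im)
cm=fill(cakemask(im))
for n,uv in dict(cA=(187,104),cB=(190,185),cC=(126,180),d=(241,105)).items():
    x,y=ray(m,uv,.04)[0]; p,f,a=fit(cm,m,cake(0),np.array([x,y,0.]),roi=30); print(n,p[:2].round(4),np.degrees(p[2]).round(1),"xor",round(f),"of",round(a))
blue=fill(cv2.inRange(H,(100,120,60),(130,255,255)))
p,f,a=fit(blue,m,lambda p:[box(p,.07,.022,.028,.080)],np.r_[ray(m,(322,178),.05)[0],0.],roi=26);print("scr",p.round(4),np.degrees(p[2]),f,a)
g=fill(cv2.inRange(H,(50,80,60),(85,255,255)))
p,f,a=fit(g,m,lambda p:[box(p,.135,.07,0,.006)],np.r_[ray(m,(320,172),.006)[0],0.],roi=45);print("rest",p.round(4),np.degrees(p[2]),f,a)
y=fill(cv2.inRange(H,(20,60,150),(35,255,255)),400)
for n,M,I in[("wrist",m,im)]+[(k,arm.camera_model(k),cv2.imread(f"pics/{k}0.png")) for k in("scene","side")]:
    h=hsv(I); y=fill(cv2.inRange(h,(18,60,90),(35,255,255)),150)
    p,f,a=fit(y,M,lambda p:cells(p,(-.042,)),np.array([.5165,.2105,-.168,.082]),roi=100);print("board",n,p.round(4),np.degrees(p[2]),f,a)
E
```

```text
cA [ 0.4422 -0.2419] -7.0 xor 194 of 1392
cB [ 0.5849 -0.2491] -11.9 xor 179 of 1190
cC [ 0.5731 -0.3633] 7.7 xor 221 of 1290
d [ 0.446  -0.1507] 14.8 xor 163 of 1322
scr [ 0.5685 -0.0128  0.0122] 0.7007906890463518 188.66446078431375 560.9578431372549
rest [ 0.5652 -0.0156 -0.0383] -2.1931768160557894 1835.7134803921567 954.9029411764707
board wrist [ 0.514   0.2117 -0.1747  0.0819] -10.011700047562654 191.41789215686273 6085.850000000001
board scene [ 0.5165  0.2113 -0.1761  0.0806] -10.092257640921963 114.75612745098039 1223.957843137255
board side [ 0.5165  0.2091 -0.1752  0.0823] -10.036810994596474 873.2127450980391 2492.845588235294
```

```bash
python3 - <<'E'
from h import *
import json
m={k:np.array(v) for k,v in json.load(open("w1.json")).items()}; im=cv2.imread("pics/w1.png"); H=hsv(im)
g=cv2.bitwise_or(cv2.inRange(H,(50,80,40),(85,255,255)),0); g[:,:290]=0;g[:,350:]=0
gg=np.zeros_like(g); cv2.fillConvexPoly(gg,cv2.convexHull(cv2.findNonZero(g)),255)
def rest(p): return [box(p,.135,.07,0,.006)]
pr,f,a=fit(gg,m,rest,np.r_[ray(m,(320,172),.006)[0],1.5],roi=45);print("rest",pr.round(4),np.degrees(pr[2]),f,a)
b=cv2.inRange(H,(100,100,40),(130,255,255)); b[:,:305]=0;b[:,340:]=0;b=fill(b)
ps,f,a=fit(b,m,lambda p:[box(p,.07,.022,.028,.080)],np.r_[ray(m,(322,178),.05)[0],0],roi=30);print("scr",ps.round(4),np.degrees(ps[2]),f,a)
s=3; v=cv2.resize(im[70:225,90:350],None,fx=s,fy=s,interpolation=cv2.INTER_CUBIC)
def dr(P,c):
  for Q in (P[:4],P[4:]):
    q=((proj(m,Q[[0,1,3,2]])-[90,70]+.5)*s).astype(np.int32); cv2.polylines(v,[q],True,c,1,cv2.LINE_AA)
for p in([.4422,-.2419,-7],[.5849,-.2491,-11.9],[.5731,-.3633,7.7],[.446,-.1507,14.8]):
  p[2]=np.radians(p[2]); [dr(P,(0,0,255)) for P in cake(0)(p)]
dr(rest(pr)[0],(0,0,255)); dr(box(ps,.07,.022,.028,.08),(0,255,255))
cv2.imwrite("pics/ov1.png",v)
E
```

```text
rest [ 0.565  -0.0154 -0.0384] -2.2025381531474304 73.91495098039215 2748.9303921568626
scr [ 0.5656 -0.0144 -0.0445] -2.5474065160992407 123.02475490196079 652.9588235294118
```

View pics/ov1.png

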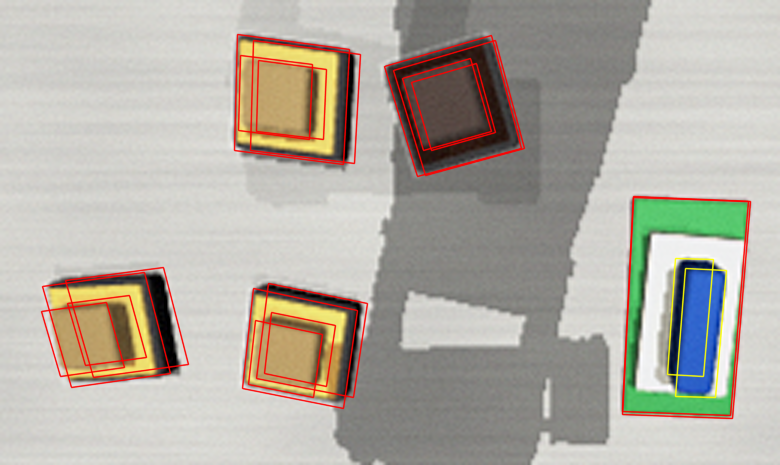

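Rest fits at (.565,-.0155, -2.2°), with the scraper centred on it. The cake outlines are biased because their dark sides are missing from the mask, so I'll redo those later. Grasping the scraper now.

```bash
python3 -m jog '{"slide":[[0.017,0.0635,-0.06],[0.017,0.0635,-0.12],[0.017,0.0635,-0.18],[0.017,0.0635,-0.24],[0.017,0.0635,-0.28],[0.017,0.0635,-0.31],[0.017,0.0635,-0.335],[0.017,0.0635,-0.35],[0.017,0.0635,-0.359],[0.017,0.0635,-0.359],[0.017,0.0635,-0.359],[0.017,0.0635,-0.359],[0.017,0.0635,-0.359],[0.017,0.0635,-0.359],[0.017,0.0635,-0.359],[0.017,0.0635,-0.359]],"turn":[-2.4,-2.4,-2.4,-2.4,-2.4,-2.4,-2.4,-2.4,-2.4,-2.4,-2.4,-2.4,-2.4,-2.4,-2.4,-2.4],"claw":[0.06,0.06,0.06,0.06,0.06,0.06,0.06,0.06,0.06,0.06,0.0,0.0,0.0,0.0,0.0,0.0]}' 45
```

```text
time_s: 4.4
position: [0.5668, -0.0158, 0.0415]
orientation: [0.022, 1.0, 0.0, 0.0]
contact_force: [-0.8, 0.6, 1.0]
grip_width: 0.234
finger_force: 44.5
```

```bash
python3 -m jog '{"slide":[[0,0,0.01],[0,0,0.03],[0,0,0.07],[0,0,0.11],[-0.01,0.04,0.12],[-0.02,0.08,0.12],[-0.0287,0.1228,0.12],[-0.0287,0.1228,0.12],[-0.0287,0.1228,0.12],[-0.0287,0.1228,0.12]],"turn":[0,0,0,0,-3,-6,-7.6,-7.6,-7.6,-7.6],"claw":[0,0,0,0,0,0,0,0,0,0]}'
python3 - <<'E'
from h import *
from cell import arm
m=arm.camera_model("wrist"); im=arm.camera("wrist")[:,:,::-1].copy(); cv2.imwrite("pics/w2.png",im)
h=hsv(im); y=fill(cv2.inRange(h,(18,60,90),(35,255,255)),400)
p,f,a=fit(y,m,lambda p:cells(p,(-.042,)),np.array([.515,.211,-.175,.082]),roi=250,up=2);print("board",p.round(4),np.degrees(p[2]),f,a)
def dr(P,c):
    q=(proj(m,P[[0,1,3,2]])).astype(np.int32); cv2.polylines(im,[q],True,c,1,cv2.LINE_AA)
[dr(P,(0,0,255)) for P in cells(p)]
cv2.imwrite("pics/w2o.png",im)
E
```

```text
time_s: 5.65
position: [0.5382, 0.106, 0.1615]
orientation: [0.089, 0.996, -0.0, -0.0]
contact_force: [-0.1, 0.8, -2.9]
grip_width: 0.231
finger_force: 44.5
board [ 0.5142  0.2114 -0.1747  0.082 ] -10.008965699383822 515.0245098039215 19972.0
```

View pics/w2o.png

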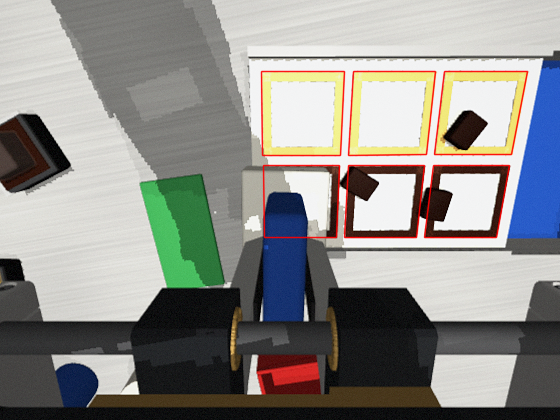

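The scraper is held square and hanging at board row 0. The fitted cell outlines match all six squares, and the chips at (465,130), (360,183) and (437,204) are ahead of the foot. Lowering it now.

```bash
python3 -m jog '{"slide":[[0,0,-0.03],[0,0,-0.06],[0,0,-0.077],[0,0,-0.0845],[0,0,-0.0845],[0,0,-0.0845]],"turn":[0,0,0,0,0,0],"claw":[0,0,0,0,0,0]}'
```

```text
time_s: 6.45
position: [0.5386, 0.107, 0.0779]
orientation: [0.088, 0.996, 0.0, 0.001]
contact_force: [0.5, -0.8, -2.0]
grip_width: 0.231
finger_force: 44.5
```

```bash
python3 -m jog '{"slide":[[0.0025,0.014,-0.001],[0.005,0.028,-0.001],[0.0075,0.042,-0.001],[0.01,0.056,-0.001],[0.0125,0.07,-0.001],[0.015,0.085,-0.001],[0.0175,0.099,-0.001],[0.02,0.113,-0.001],[0.0225,0.127,-0.001],[0.025,0.141,-0.001],[0.0275,0.155,-0.001],[0.03,0.169,-0.001],[0.0325,0.183,-0.001],[0.035,0.197,-0.001],[0.0375,0.2117,-0.001],[0.0375,0.2117,-0.001],[0.0375,0.2117,-0.001]],"turn":[0,0,0,0,0,0,0,0,0,0,0,0,0,0,0,0,0],"claw":[0,0,0,0,0,0,0,0,0,0,0,0,0,0,0,0,0]}'
python3 -m jog '{"slide":[[-0.001,-0.004,0.02],[-0.002,-0.01,0.06],[-0.0375,-0.06,0.08],[-0.08,-0.12,0.08],[-0.1,-0.17,0.08],[-0.118,-0.197,0.08],[-0.118,-0.197,0.08],[-0.118,-0.197,0.08],[-0.118,-0.197,0.05],[-0.118,-0.197,0.02],[-0.118,-0.197,0.005],[-0.118,-0.197,0.0],[-0.118,-0.197,0.0]],"turn":[0,0,0,0,0,0,0,0,0,0,0,0,0],"claw":[0,0,0,0,0,0,0,0,0,0,0,0,0]}'
```

```text
time_s: 8.57
position: [0.5755, 0.3184, 0.0758]
orientation: [0.088, 0.996, -0.0, -0.0]
contact_force: [0.1, -0.2, -2.8]
grip_width: 0.229
finger_force: 45.0
time_s: 10.2
position: [0.458, 0.1219, 0.0765]
orientation: [0.088, 0.996, 0.0, 0.0]
contact_force: [-0.6, -0.6, -2.1]
grip_width: 0.228
finger_force: 45.0
```

```bash
python3 - <<'E'
from cell import arm
import cv2,numpy as np
a=cv2.resize(arm.camera("side")[200:420,160:400,::-1],None,fx=1.6,fy=1.6);b=arm.camera("wrist")[:,:,::-1]
b=cv2.resize(b,(400,300));c=np.zeros((400,800,3),np.uint8);c[:352,:384]=a;c[:300,400:]=b
cv2.imwrite("pics/s3.png",c)
E
```

```text
(no output)
```

View pics/s3.png

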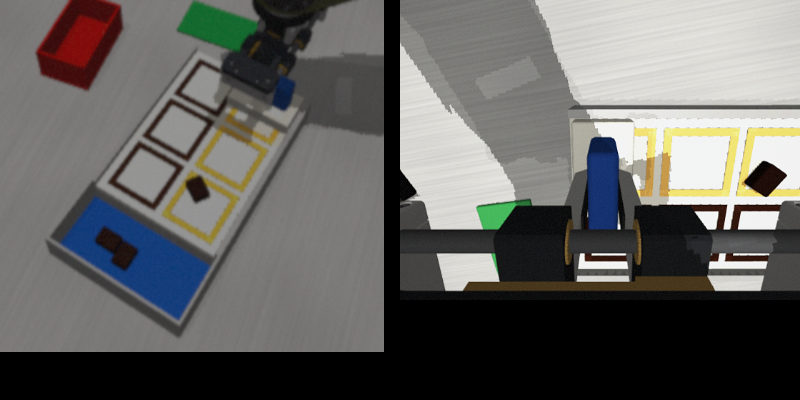

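Two chips are in the trough at (108,238) and (123,255) in the crop. The third is on the cream side at (197,188), ahead of the scraper. Second stroke.

```bash
python3 -m jog '{"slide":[[0.0025,0.014,0],[0.005,0.028,0],[0.0075,0.042,0],[0.01,0.056,0],[0.0125,0.07,0],[0.015,0.085,0],[0.0175,0.099,0],[0.02,0.113,0],[0.0225,0.127,0],[0.025,0.141,0],[0.0275,0.155,0],[0.03,0.169,0],[0.0325,0.183,0],[0.035,0.197,0],[0.0375,0.2117,0],[0.0375,0.2117,0],[0.0375,0.2117,0]],"turn":[0,0,0,0,0,0,0,0,0,0,0,0,0,0,0,0,0],"claw":[0,0,0,0,0,0,0,0,0,0,0,0,0,0,0,0,0]}'
python3 -m jog '{"slide":[[-0.001,-0.004,0.02],[-0.002,-0.01,0.06],[-0.01,-0.06,0.085],[-0.02,-0.12,0.085],[-0.03,-0.18,0.085],[-0.03,-0.2,0.085],[-0.03,-0.2,0.085],[-0.03,-0.2,0.085]],"turn":[0,0,0,0,0,0,0,0],"claw":[0,0,0,0,0,0,0,0]}'
python3 - <<'E'
from cell import arm
import cv2,numpy as np
a=cv2.resize(arm.camera("side")[200:420,160:400,::-1],None,fx=1.6,fy=1.6);b=arm.camera("wrist")[:,:,::-1]
b=cv2.resize(b,(400,300));c=np.zeros((400,800,3),np.uint8);c[:352,:384]=a;c[:300,400:]=b
cv2.imwrite("pics/s4.png",c); print(arm.state()["position"])
E
```

```text
time_s: 12.42
position: [0.4949, 0.3331, 0.0758]
orientation: [0.088, 0.996, -0.0, -0.0]
contact_force: [0.9, -0.2, -3.1]
grip_width: 0.233
finger_force: 45.0
time_s: 13.42
position: [0.4652, 0.1338, 0.1617]
orientation: [0.088, 0.996, 0.0, 0.0]
contact_force: [-0.1, -0.2, -3.0]
grip_width: 0.234
finger_force: 45.0
[0.46504154 0.13409072 0.1612302 ]
```

View pics/s4.png

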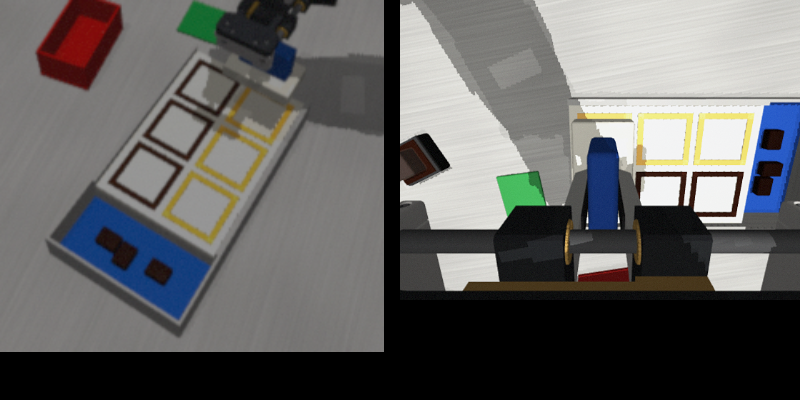

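All three chips are in the trough and the board is clear. Putting the scraper back.

```bash
python3 -m jog '{"slide":[[0.03,-0.045,0],[0.06,-0.09,0],[0.102,-0.149,0],[0.102,-0.149,0],[0.102,-0.149,-0.04],[0.102,-0.149,-0.08],[0.102,-0.149,-0.105],[0.102,-0.149,-0.114],[0.102,-0.149,-0.1185],[0.102,-0.149,-0.1185],[0.102,-0.149,-0.1185],[0.102,-0.149,-0.1185]],"turn":[2.5,5,7.6,7.6,7.6,7.6,7.6,7.6,7.6,7.6,7.6,7.6],"claw":[0,0,0,0,0,0,0,0,0,0,0,0]}'
```

```text
time_s: 15.02
position: [0.5673, -0.0157, 0.043]
orientation: [0.022, 1.0, -0.0, 0.0]
contact_force: [0.2, -1.8, -2.4]
grip_width: 0.232
finger_force: 45.0
```

```bash
python3 -m jog '{"slide":[[0,0,-0.001],[0,0,-0.0015],[0,0,-0.0015],[0,0,-0.0015],[0,0,-0.0015],[0,0,-0.0015],[0,0,0.02],[0,0,0.06],[0,-0.02,0.12],[-0.01,-0.07,0.18],[-0.02,-0.12,0.24],[-0.04,-0.17,0.30],[-0.04,-0.19,0.36],[-0.04,-0.19,0.36],[-0.04,-0.19,0.36],[-0.04,-0.19,0.36]],"turn":[0,0,0,0,0,0,0,0,0,0,0,0,0,0,0,0],"claw":[0,0,0.05,0.05,0.05,0.05,0.05,0.05,0.05,0.05,0.05,0.05,0.05,0.05,0.05,0.05]}'
cat > look.py <<'E'
import sys,json
from h import *
from cell import arm
def dr(v,m,P,o,s,c=(0,0,255)):
    for Q in(P[:4],P[4:]):
        cv2.polylines(v,[((proj(m,Q[[0,1,3,2]])-o+.5)*s).astype(np.int32)],True,c,1,cv2.LINE_AA)
def top(z):  # coloured face of the tub (size free) with the dome
    return lambda p:[box(p,p[3],p[3],z+.026,z+.026),box(p,.038,.038,z+.026,z+.054)]
def find(im,m,z,guess,draw=None,o=(0,0),s=1,dark=False):
    H=hsv(im)
    if dark: k=cv2.inRange(H,(0,0,0),(180,255,90))
    else: k=cv2.inRange(H,(10,60,50),(38,255,255))
    k=cv2.morphologyEx(k,cv2.MORPH_CLOSE,np.ones((3,3))); k=fill(k,200)
    r=int(1.0*m["camera_matrix"][0,0]*.062/(m["origin"][2]-z-.03))
    if dark: f0=cake(z); g=np.array(guess)
    else: f0=top(z); g=np.r_[guess,.058]
    p,f,a=fit(k,m,f0,g,roi=r)
    if draw is not None: [dr(draw,m,P,np.array(o),s) for P in f0(p)]
    return p,f,a
E
python3 - <<'E'
from look import *
m=arm.camera_model("wrist"); im=arm.camera("wrist")[:,:,::-1].copy(); cv2.imwrite("pics/w5.png",im)
v=im.copy()
for n,g,d in(("A",[.4422,-.2419,-.12],0),("B",[.585,-.249,-.2],0),("C",[.5731,-.363,0],0),("d",[.446,-.151,.26],1)):
    p,f,a=find(im,m,0,g,v,dark=d); print(n,p.round(4),np.degrees(p[2]).round(1),round(f),round(a))
cv2.imwrite("pics/w5o.png",v)
E
```

```text
time_s: 17.02
position: [0.527, -0.2054, 0.4013]
orientation: [0.022, 1.0, 0.0, -0.001]
contact_force: [0.7, 0.5, -0.7]
grip_width: 0.529
finger_force: 0.0
A [ 0.4412 -0.2438 -0.1272  0.0556] -7.3 38 1123
B [ 0.584  -0.2506 -0.2053  0.0559] -11.8 35 926
C [ 0.574  -0.3648  0.0536  0.0557] 3.1 40 933
d [ 0.4457 -0.1528  0.2774] 15.9 126 1281
```

View pics/w5o.png

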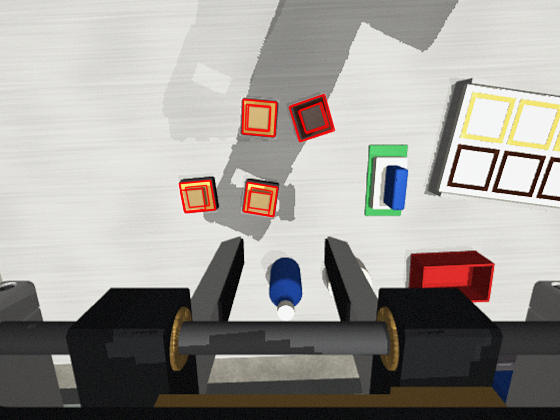

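The three cream fits are tight, and their free size agrees at about 55.7 mm. The dark cake is at (.4457,-.1528, 15.9°). The scraper stands on its plate. Picking cream A.

```bash
python3 -m jog '{"slide":[[-0.04,-0.02,-0.05],[-0.08,-0.036,-0.1],[-0.0858,-0.0384,-0.16],[-0.0858,-0.0384,-0.22],[-0.0858,-0.0384,-0.28],[-0.0858,-0.0384,-0.32],[-0.0858,-0.0384,-0.35],[-0.0858,-0.0384,-0.363],[-0.0858,-0.0384,-0.369],[-0.0858,-0.0384,-0.369],[-0.0858,-0.0384,-0.369],[-0.0858,-0.0384,-0.369],[-0.0858,-0.0384,-0.369],[-0.0858,-0.0384,-0.369],[-0.0858,-0.0384,-0.35],[-0.0858,-0.0384,-0.3],[-0.0858,-0.0384,-0.24],[-0.0858,-0.0384,-0.24]],"turn":[-4.8,-4.8,-4.8,-4.8,-4.8,-4.8,-4.8,-4.8,-4.8,-4.8,-4.8,-4.8,-4.8,-4.8,-4.8,-4.8,-4.8,-4.8],"claw":[0.06,0.06,0.06,0.06,0.06,0.06,0.06,0.06,0.06,0.06,0.0,0.0,0.0,0.0,0.0,0.0,0.0,0.0]}' 25
```

```text
time_s: 19.32
position: [0.4427, -0.245, 0.1665]
orientation: [0.064, 0.998, -0.002, 0.003]
contact_force: [1.0, -0.4, -2.7]
grip_width: 0.403
finger_force: 25.0
```

```bash
python3 -m jog '{"slide":[[0.004,0.05,0],[0.009,0.1,0],[0.013,0.15,0],[0.017,0.2,0],[0.021,0.25,0],[0.026,0.3,0],[0.03,0.35,0],[0.034,0.4,0],[0.038,0.45,0],[0.043,0.5,0],[0.046,0.5434,0],[0.046,0.5434,0],[0.046,0.5434,-0.03],[0.046,0.5434,-0.06],[0.046,0.5434,-0.078],[0.046,0.5434,-0.084],[0.046,0.5434,-0.088],[0.046,0.5434,-0.0895],[0.046,0.5434,-0.0895],[0.046,0.5434,-0.0895]],"turn":[-2.7,-2.7,-2.7,-2.7,-2.7,-2.7,-2.7,-2.7,-2.7,-2.7,-2.7,-2.7,-2.7,-2.7,-2.7,-2.7,-2.7,-2.7,-2.7,-2.7],"claw":[0,0,0,0,0,0,0,0,0,0,0,0,0,0,0,0,0,0,0,0]}'
```

```text
time_s: 21.82
position: [0.4876, 0.2995, 0.0739]
orientation: [0.087, 0.996, 0.0, 0.001]
contact_force: [-1.6, -1.4, 6.6]
grip_width: 0.403
finger_force: 25.0
```

```bash
python3 -m jog '{"slide":[[0,0,0],[0,0,0],[0,0,0],[0,0,0.03],[0,-0.02,0.08],[0.01,-0.06,0.14],[0.02,-0.1,0.2],[0.02,-0.1,0.25],[0.02,-0.1,0.25],[0.02,-0.1,0.25]],"turn":[0,0,0,0,0,0,0,0,0,0],"claw":[0.054,0.054,0.054,0.054,0.054,0.054,0.054,0.054,0.054,0.054]}'
cat > chk.py <<'E'
from look import *
import sys
# usage: chk.py name cell...   deviation of cakes from the seen board, board axes
CEL={"cream0":(-.042,-.082),"cream1":(-.042,0),"cream2":(-.042,.082),"dark0":(.042,-.082),"dark1":(.042,0),"dark2":(.042,.082)}
m=arm.camera_model("wrist"); im=arm.camera("wrist")[:,:,::-1].copy(); cv2.imwrite(f"pics/{sys.argv[1]}.png",im); v=im.copy()
b=np.array([.5142,.2114,-.1747]); M=np.array([[np.cos(b[2]),np.sin(b[2])],[-np.sin(b[2]),np.cos(b[2])]])
[dr(v,m,P,np.zeros(2),1,(255,0,255)) for P in cells(b)]
for c in sys.argv[2:]:
    g=np.r_[np.array(CEL[c])@M+b[:2],b[2]]; p,f,a=find(im,m,.04,g,v,dark=c[0]=="d")
    print(c,"dev mm",(M@(p[:2]-g[:2])*1000).round(1),"deg",np.degrees(p[2]-b[2]).round(1),p[3:].round(4),round(f),round(a))
cv2.imwrite(f"pics/{sys.argv[1]}o.png",v)
E
python3 chk.py b1 cream2
```

```text
time_s: 23.08
position: [0.5071, 0.1994, 0.3223]
orientation: [0.087, 0.996, -0.0, -0.0]
contact_force: [-1.1, 1.2, -0.7]
grip_width: 0.575
finger_force: 0.0
cream2 dev mm [-16.   6.] deg 1.5 [0.0557] 1352 3022
```

View pics/b1o.png

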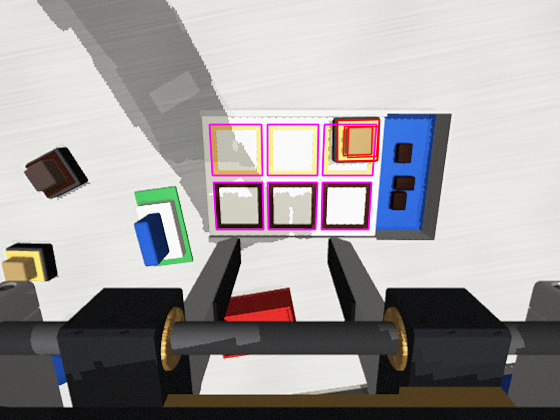

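The cake sits on cream2. The fit there was spoilt because the mask joined with the printed ring, so I'll isolate the cake's own component and refit from the saved picture.

```bash
python3 - <<'E'
s=open("look.py").read()
s=s.replace("""    k=cv2.morphologyEx(k,cv2.MORPH_CLOSE,np.ones((3,3))); k=fill(k,200)
""","""    if z>.01 and not dark:
        u,v=proj(m,np.r_[guess[:2],z+.054][None])[0].astype(int); _,l=cv2.connectedComponents(k,connectivity=4); k=(l==l[v,u]).astype(np.uint8)*255
    else: k=cv2.morphologyEx(k,cv2.MORPH_CLOSE,np.ones((3,3)))
    k=fill(k,200)
""").replace("(10,60,50)","(10,60,70)")
open("look.py","w").write(s)
from look import *
im=cv2.imread("pics/b1.png"); m=arm.camera_model("wrist"); H=hsv(im)
# board refit from this view (cells cream0,1 + dark0..2 by full board guess)
y=fill(cv2.inRange(H,(18,60,90),(35,255,255)),400); y[:,320:]=0
def part(p): return cells(np.r_[p,.082],(-.042,))[:2]
pb,f,a=fit(y,m,part,np.array([.5142,.2114,-.1747]),roi=250,up=3); print("board",pb.round(4),np.degrees(pb[2]),f,a)
p,f,a=find(im,m,.04,[.4872,.2995,-.1747]); print(p.round(4),np.degrees(p[2]),f,a)
c,s_=np.cos(pb[2]),np.sin(pb[2]); M=np.array([[c,s_],[-s_,c]]); print("dev",(M@(p[:2]-pb[:2])*1000-[-42,82]).round(1),np.degrees(p[2]-pb[2]))
d=cv2.inRange(H,(0,0,0),(180,255,75)); d[:175]=0;d[235:]=0;d[:,:205]=0;d[:,380:]=0; d=fill(d,300)
pd,f,a=fit(d,m,lambda p:cells(np.r_[p,.082],(.042,)),np.array([.5142,.2114,-.1747]),roi=250,up=3); print("board/dark",pd.round(4),np.degrees(pd[2]),f,a)
v=cv2.resize(im[90:240,190:400],None,fx=3.8,fy=3.8,interpolation=cv2.INTER_CUBIC)
[dr(v,m,P,np.array([190,90]),3.8) for P in top(.04)(p)]; [dr(v,m,P,np.array([190,90]),3.8,(255,0,255)) for P in cells(pb)]
cv2.imwrite("pics/b1z.png",v)
E
```

```text
board [ 0.5138  0.211  -0.1822] -10.436724491816546 224.17298474945534 5168.9838779956435
[ 0.4716  0.3079 -0.1479  0.0556] -8.475675456035624 48.881617647058825 1717.9598039215687
dev [-17.1   5.7] 1.961049035780923
board/dark [ 0.5193  0.2137 -0.2419] -13.858976180454526 4733.879738562092 2131.99825708061
```

View pics/b1z.png

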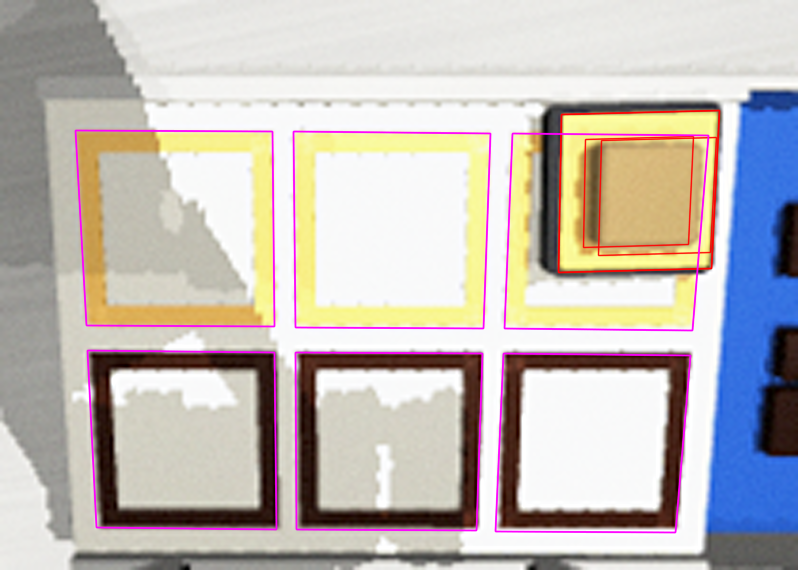

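The cake is 17 mm off in x and against the steel lip, although it was released at the cell, so this looks like the knock event. I'll regrasp it at (.4716,.3079, -8.5°) and re-centre it.

```bash
python3 -m jog '{"slide":[[-0.02,0.05,-0.04],[-0.0354,0.1,-0.1],[-0.0354,0.1084,-0.16],[-0.0354,0.1084,-0.21],[-0.0354,0.1084,-0.235],[-0.0354,0.1084,-0.245],[-0.0354,0.1084,-0.248],[-0.0354,0.1084,-0.248],[-0.0354,0.1084,-0.248],[-0.0354,0.1084,-0.248],[-0.0354,0.1084,-0.248],[-0.0354,0.1084,-0.248],[-0.0354,0.1084,-0.235],[-0.0354,0.1084,-0.228],[-0.027,0.104,-0.228],[-0.0199,0.1,-0.228],[-0.0199,0.1,-0.228],[-0.0199,0.1,-0.24],[-0.0199,0.1,-0.247],[-0.0199,0.1,-0.247]],"turn":[1.5,1.5,1.5,1.5,1.5,1.5,1.5,1.5,1.5,1.5,1.5,1.5,1.5,1.5,0,0,0,0,0,0],"claw":[0.056,0.056,0.056,0.056,0.056,0.056,0.056,0.056,0,0,0,0,0,0,0,0,0,0,0,0]}'
```

```text
time_s: 25.62
position: [0.487, 0.2993, 0.0752]
orientation: [0.087, 0.996, -0.0, -0.0]
contact_force: [0.2, -0.5, -1.2]
grip_width: 0.403
finger_force: 25.0
```

Lowering 2 mm more, releasing, then going up and looking.

```bash
python3 -m jog '{"slide":[[0,0,-0.0015],[0,0,-0.0025],[0,0,-0.0025],[0,0,-0.0025],[0,0,-0.0025],[0,0,-0.0025],[0,0,0.02],[0,0,0.06],[0,-0.04,0.12],[0.01,-0.08,0.18],[0.02,-0.1,0.24],[0.02,-0.1,0.247],[0.02,-0.1,0.247]],"turn":[0,0,0,0,0,0,0,0,0,0,0,0,0],"claw":[0,0,0,0.054,0.054,0.054,0.054,0.054,0.054,0.054,0.054,0.054,0.054]}'; python3 chk.py b2 cream2
```

```text
time_s: 27.25
position: [0.5079, 0.1991, 0.3243]
orientation: [0.088, 0.996, 0.001, 0.001]
contact_force: [-0.3, 1.5, -0.9]
grip_width: 0.573
finger_force: 0.0
cream2 dev mm [-2.3 -5.3] deg -0.0 [0.0682] 360 2215
```

```bash
python3 - <<'E'
s=open("look.py").read()
s=s.replace("_,l=cv2.connectedComponents(k,connectivity=4); k=(l==l[v,u]).astype(np.uint8)*255","e=np.ones((3,3)); _,l=cv2.connectedComponents(cv2.erode(k,e),connectivity=4); k=cv2.dilate((l==l[v,u]).astype(np.uint8)*255,e)&k")
open("look.py","w").write(s)
from look import *
im=cv2.imread("pics/b2.png"); m=arm.camera_model("wrist")
v=cv2.resize(im[90:240,190:400],None,fx=3.8,fy=3.8,interpolation=cv2.INTER_CUBIC)
p,f,a=find(im,m,.04,[.4872,.2995,-.1747],v,(190,90),3.8); print(p.round(4),np.degrees(p[2]),f,a)
[dr(v,m,P,np.array([190,90]),3.8,(255,0,255)) for P in cells([.5142,.2114,-.1747])]
cv2.imwrite("pics/b2z.png",v)
E
```

```text
[ 0.4853  0.3004 -0.1819  0.0555] -10.420251432817246 37.73308823529412 1664.9617647058824
```

View pics/b2z.png

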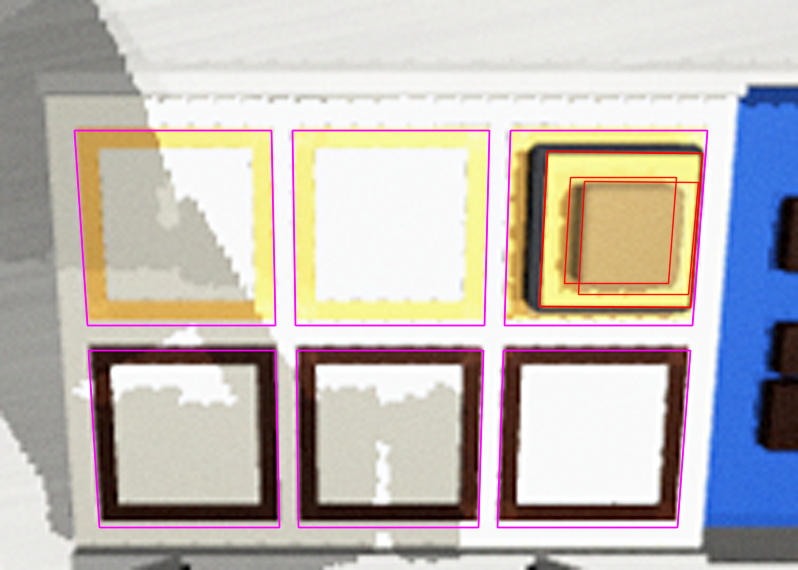

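Cream2 now sits centred in its ring, about 1-2 mm off and aligned. Back over the cakes for the next pick.

```bash
python3 -m jog '{"slide":[[0,-0.05,0.02],[0,-0.1,0.04],[0,-0.15,0.06],[0,-0.2,0.078],[0.01,-0.25,0.078],[0.02,-0.3,0.078],[0.02,-0.35,0.078],[0.02,-0.404,0.078],[0.02,-0.404,0.078],[0.02,-0.404,0.078],[0.02,-0.404,0.078]],"turn":[7.5,7.5,7.5,7.5,7.5,7.5,7.5,7.5,7.5,7.5,7.5],"claw":[0.06,0.06,0.06,0.06,0.06,0.06,0.06,0.06,0.06,0.06,0.06]}'
cat > cakes.py <<'E'
from look import *
m=arm.camera_model("wrist"); im=arm.camera("wrist")[:,:,::-1].copy(); cv2.imwrite("pics/cakes.png",im)
for n,g,d in(("B",[.584,-.2506,-.2],0),("C",[.574,-.3648,.05],0),("d",[.4457,-.1528,.27],1)):
    p,f,a=find(im,m,0,g,dark=d); print(n,p.round(4),np.degrees(p[2]).round(1),round(f),round(a))
E
python3 cakes.py
```

```text
time_s: 28.68
position: [0.5276, -0.2034, 0.4006]
orientation: [0.021, 1.0, 0.0, -0.0]
contact_force: [0.9, -0.1, 0.2]
grip_width: 0.637
finger_force: 0.0
B [ 0.5841 -0.2505 -0.2004  0.0558] -11.5 35 925
C [ 0.5739 -0.3648  0.053   0.0557] 3.0 40 936
d [ 0.4454 -0.153   0.2703] 15.5 117 1296
```

```bash
python3 -m jog '{"slide":[[0.03,-0.025,-0.05],[0.0567,-0.046,-0.1],[0.0567,-0.046,-0.16],[0.0567,-0.046,-0.22],[0.0567,-0.046,-0.28],[0.0567,-0.046,-0.32],[0.0567,-0.046,-0.35],[0.0567,-0.046,-0.363],[0.0567,-0.046,-0.3685],[0.0567,-0.046,-0.3685],[0.0567,-0.046,-0.3685],[0.0567,-0.046,-0.3685],[0.0567,-0.046,-0.3685],[0.0567,-0.046,-0.3685],[0.0567,-0.046,-0.35],[0.0567,-0.046,-0.3],[0.0567,-0.046,-0.24],[0.0567,-0.046,-0.24]],"turn":[-9,-9,-9,-9,-9,-9,-9,-9,-9,-9,-9,-9,-9,-9,-9,-9,-9,-9],"claw":[0.06,0.06,0.06,0.06,0.06,0.06,0.06,0.06,0.06,0.06,0.0,0.0,0.0,0.0,0.0,0.0,0.0,0.0]}' 25
```

```text
time_s: 30.98
position: [0.5858, -0.2515, 0.1673]
orientation: [0.1, 0.995, -0.002, 0.004]
contact_force: [0.1, -0.6, -1.5]
grip_width: 0.405
finger_force: 25.0
```

```bash
python3 -m jog '{"slide":[[-0.01,0.045,0],[-0.021,0.09,0],[-0.032,0.135,0],[-0.043,0.18,0],[-0.054,0.225,0],[-0.064,0.27,0],[-0.075,0.315,0],[-0.086,0.36,0],[-0.097,0.41,0],[-0.105,0.45,0],[-0.1116,0.4692,0],[-0.1116,0.4692,0],[-0.1116,0.4692,-0.03],[-0.1116,0.4692,-0.06],[-0.1116,0.4692,-0.077],[-0.1116,0.4692,-0.083],[-0.1116,0.4692,-0.087],[-0.1116,0.4692,-0.088],[-0.1116,0.4692,-0.088],[-0.1116,0.4692,-0.088]],"turn":[1.5,1.5,1.5,1.5,1.5,1.5,1.5,1.5,1.5,1.5,1.5,1.5,1.5,1.5,1.5,1.5,1.5,1.5,1.5,1.5],"claw":[0,0,0,0,0,0,0,0,0,0,0,0,0,0,0,0,0,0,0,0]}'
```

```text
time_s: 33.48
position: [0.4726, 0.2186, 0.0733]
orientation: [0.087, 0.996, 0.0, 0.0]
contact_force: [-0.0, 0.2, -2.1]
grip_width: 0.407
finger_force: 25.0
```

```bash
python3 -m jog '{"slide":[[0,0,-0.001],[0,0,-0.0015],[0,0,-0.0015],[0,0,-0.0015],[0,0,-0.0015],[0,0,-0.0015],[0,0,0.02],[0,0,0.06],[0,-0.01,0.12],[0.02,-0.019,0.18],[0.035,-0.019,0.24],[0.035,-0.019,0.247],[0.035,-0.019,0.247]],"turn":[0,0,0,0,0,0,0,0,0,0,0,0,0],"claw":[0,0,0,0.054,0.054,0.054,0.054,0.054,0.054,0.054,0.054,0.054,0.054]}'; python3 chk.py b3 cream2 cream1
```

```text
time_s: 35.1
position: [0.5073, 0.1996, 0.3193]
orientation: [0.087, 0.996, -0.0, -0.0]
contact_force: [0.1, 0.1, -1.3]
grip_width: 0.574
finger_force: 0.0
cream2 dev mm [0.2 1.2] deg 0.0 [0.0555] 37 1681
cream1 dev mm [-0.5  0.7] deg 0.0 [0.0562] 46 1715
```

```bash
python3 -m jog '{"slide":[[0,-0.05,0.02],[0,-0.1,0.04],[0,-0.15,0.06],[0,-0.2,0.08],[0.01,-0.25,0.08],[0.02,-0.3,0.08],[0.02,-0.35,0.08],[0.02,-0.405,0.08],[0.02,-0.405,0.08],[0.02,-0.405,0.08],[0.02,-0.405,0.08]],"turn":[7.5,7.5,7.5,7.5,7.5,7.5,7.5,7.5,7.5,7.5,7.5],"claw":[0.06,0.06,0.06,0.06,0.06,0.06,0.06,0.06,0.06,0.06,0.06]}'; python3 cakes.py | tail -2
```

```text
time_s: 36.52
position: [0.5276, -0.2043, 0.3997]
orientation: [0.021, 1.0, 0.0, -0.0]
contact_force: [0.2, -0.3, 0.5]
grip_width: 0.635
finger_force: 0.0
C [ 0.5738 -0.3648  0.0462  0.0557] 2.6 38 938
d [ 0.4455 -0.1529  0.2763] 15.8 122 1296
```

```bash
python3 -m jog '{"slide":[[0.02,-0.05,-0.03],[0.03,-0.1,-0.06],[0.0464,-0.1595,-0.1],[0.0464,-0.1595,-0.15],[0.0464,-0.1595,-0.21],[0.0464,-0.1595,-0.27],[0.0464,-0.1595,-0.32],[0.0464,-0.1595,-0.35],[0.0464,-0.1595,-0.363],[0.0464,-0.1595,-0.3675],[0.0464,-0.1595,-0.3675],[0.0464,-0.1595,-0.3675],[0.0464,-0.1595,-0.3675],[0.0464,-0.1595,-0.3675],[0.0464,-0.1595,-0.3675],[0.0464,-0.1595,-0.35],[0.0464,-0.1595,-0.3],[0.0464,-0.1595,-0.24],[0.0464,-0.1595,-0.24]],"turn":[5.3,5.3,5.3,5.3,5.3,5.3,5.3,5.3,5.3,5.3,5.3,5.3,5.3,5.3,5.3,5.3,5.3,5.3,5.3],"claw":[0.06,0.06,0.06,0.06,0.06,0.06,0.06,0.06,0.06,0.06,0.06,0.0,0.0,0.0,0.0,0.0,0.0,0.0,0.0]}' 25
```

```text
time_s: 38.95
position: [0.5754, -0.366, 0.1666]
orientation: [-0.024, 1.0, -0.003, 0.004]
contact_force: [-0.4, 0.0, -1.9]
grip_width: 0.405
finger_force: 25.0
```

```bash
python3 -m jog '{"slide":[[-0.01,0.045,0],[-0.021,0.09,0],[-0.032,0.14,0],[-0.043,0.19,0],[-0.054,0.24,0],[-0.064,0.29,0],[-0.075,0.34,0],[-0.086,0.39,0],[-0.097,0.44,0],[-0.107,0.48,0],[-0.1156,0.5027,0],[-0.1156,0.5027,0],[-0.1156,0.5027,-0.03],[-0.1156,0.5027,-0.06],[-0.1156,0.5027,-0.077],[-0.1156,0.5027,-0.083],[-0.1156,0.5027,-0.086],[-0.1156,0.5027,-0.088],[-0.1156,0.5027,-0.088],[-0.1156,0.5027,-0.088]],"turn":[-6,-12.8,-12.8,-12.8,-12.8,-12.8,-12.8,-12.8,-12.8,-12.8,-12.8,-12.8,-12.8,-12.8,-12.8,-12.8,-12.8,-12.8,-12.8,-12.8],"claw":[0,0,0,0,0,0,0,0,0,0,0,0,0,0,0,0,0,0,0,0]}'
```

```text
time_s: 41.45
position: [0.4587, 0.1376, 0.0729]
orientation: [0.087, 0.996, -0.0, 0.001]
contact_force: [-2.4, -3.9, 5.5]
grip_width: 0.405
finger_force: 25.0
```

```bash
python3 -m jog '{"slide":[[0,0,0],[0,0,0],[0,0,0],[0,0,0],[0,0,0.02],[0,0,0.06],[0.01,0.02,0.12],[0.03,0.04,0.18],[0.049,0.062,0.24],[0.049,0.062,0.248],[0.049,0.062,0.248]],"turn":[0,0,0,0,0,0,0,0,0,0,0],"claw":[0,0.054,0.054,0.054,0.054,0.054,0.054,0.054,0.054,0.054,0.054]}'; python3 chk.py b4 cream2 cream1 cream0
python3 -m jog '{"slide":[[0,-0.05,0.02],[0,-0.1,0.04],[0,-0.15,0.06],[0,-0.2,0.08],[0.01,-0.25,0.08],[0.02,-0.3,0.08],[0.02,-0.35,0.08],[0.02,-0.405,0.08],[0.02,-0.405,0.08],[0.02,-0.405,0.08],[0.02,-0.405,0.08]],"turn":[7.5,7.5,7.5,7.5,7.5,7.5,7.5,7.5,7.5,7.5,7.5],"claw":[0.06,0.06,0.06,0.06,0.06,0.06,0.06,0.06,0.06,0.06,0.06]}'; python3 cakes.py | tail -1
```

```text
time_s: 42.82
position: [0.5075, 0.2, 0.3205]
orientation: [0.087, 0.996, 0.0, 0.001]
contact_force: [0.5, -0.9, -0.2]
grip_width: 0.577
finger_force: 0.0
cream2 dev mm [0.6 1.1] deg -0.4 [0.0567] 108 1777
cream1 dev mm [-0.5  0.9] deg -0.4 [0.0553] 32 1665
cream0 dev mm [-0.4  0.2] deg 0.4 [0.0553] 46 1680
time_s: 44.25
position: [0.5273, -0.2042, 0.3998]
orientation: [0.021, 1.0, 0.0, -0.0]
contact_force: [-0.6, -0.1, -0.1]
grip_width: 0.636
finger_force: 0.0
d [ 0.4456 -0.1527  0.271 ] 15.5 123 1294
```

```bash
python3 -m jog '{"slide":[[-0.04,0.025,-0.04],[-0.0816,0.0524,-0.09],[-0.0816,0.0524,-0.15],[-0.0816,0.0524,-0.21],[-0.0816,0.0524,-0.27],[-0.0816,0.0524,-0.32],[-0.0816,0.0524,-0.35],[-0.0816,0.0524,-0.363],[-0.0816,0.0524,-0.3675],[-0.0816,0.0524,-0.3675],[-0.0816,0.0524,-0.3675],[-0.0816,0.0524,-0.3675],[-0.0816,0.0524,-0.3675],[-0.0816,0.0524,-0.3675],[-0.0816,0.0524,-0.35],[-0.0816,0.0524,-0.3],[-0.0816,0.0524,-0.24],[-0.0816,0.0524,-0.24]],"turn":[8,16,18,18,18,18,18,18,18,18,18,18,18,18,18,18,18,18],"claw":[0.06,0.06,0.06,0.06,0.06,0.06,0.06,0.06,0.06,0.06,0.0,0.0,0.0,0.0,0.0,0.0,0.0,0.0]}' 25
```

```text
time_s: 46.55
position: [0.4472, -0.1535, 0.1637]
orientation: [-0.135, 0.991, -0.002, 0.003]
contact_force: [0.1, -0.3, -1.7]
grip_width: 0.403
finger_force: 25.0
```

```bash
python3 -m jog '{"slide":[[0.012,0.04,0],[0.024,0.08,0],[0.036,0.12,0],[0.048,0.16,0],[0.06,0.2,0],[0.072,0.24,0],[0.085,0.28,0],[0.098,0.32,0],[0.1096,0.3568,0],[0.1096,0.3568,0],[0.1096,0.3568,0],[0.1096,0.3568,-0.03],[0.1096,0.3568,-0.06],[0.1096,0.3568,-0.077],[0.1096,0.3568,-0.083],[0.1096,0.3568,-0.086],[0.1096,0.3568,-0.088],[0.1096,0.3568,-0.088],[0.1096,0.3568,-0.088]],"turn":[-8,-16,-25.5,-25.5,-25.5,-25.5,-25.5,-25.5,-25.5,-25.5,-25.5,-25.5,-25.5,-25.5,-25.5,-25.5,-25.5,-25.5,-25.5],"claw":[0,0,0,0,0,0,0,0,0,0,0,0,0,0,0,0,0,0,0]}'
```

```text
time_s: 48.92
position: [0.5557, 0.2041, 0.0729]
orientation: [0.087, 0.996, 0.0, 0.001]
contact_force: [0.1, -1.7, 5.9]
grip_width: 0.402
finger_force: 25.0
```

```bash
python3 -m jog '{"slide":[[0,0,0],[0,0,0],[0,0,0],[0,0,0],[0,0,0.02],[0,0,0.06],[0,0,0.12],[-0.02,0,0.18],[-0.048,-0.0045,0.24],[-0.048,-0.0045,0.248],[-0.048,-0.0045,0.248]],"turn":[0,0,0,0,0,0,0,0,0,0,0],"claw":[0,0.054,0.054,0.054,0.054,0.054,0.054,0.054,0.054,0.054,0.054]}'; python3 chk.py b5 cream2 cream1 cream0 dark1
python3 - <<'E'
import cv2
v=cv2.imread("pics/b5o.png"); cv2.imwrite("pics/b5z.png",cv2.resize(v[90:260,120:400],None,fx=2.85,fy=2.85,interpolation=cv2.INTER_CUBIC))
E
```

```text
time_s: 50.3
position: [0.5074, 0.1995, 0.3199]
orientation: [0.087, 0.996, 0.0, 0.0]
contact_force: [-0.3, 0.2, 0.1]
grip_width: 0.576
finger_force: 0.0
cream2 dev mm [-0.1  1.2] deg 0.0 [0.0563] 62 1734
cream1 dev mm [-0.8  0.6] deg 0.5 [0.0553] 40 1673
cream0 dev mm [-2.   5.1] deg -0.2 [0.0682] 344 2310
dark1 dev mm [-4.5 -2.1] deg 0.1 [] 1252 3218
```

View pics/b5z.png

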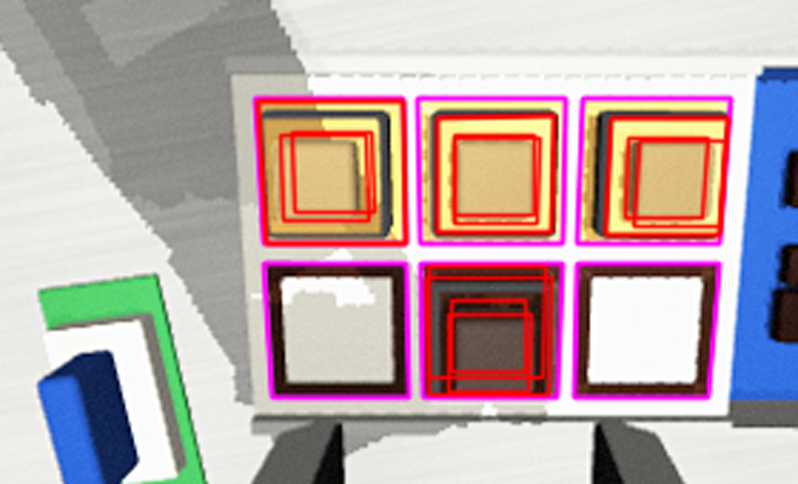

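The creams are seated in their rings. The cream0 fit merged with its ring in shadow, but the previous view had it good to 0.4 mm. The dark mask also merged with its ring, so I'll measure that dome separately.

```bash
python3 - <<'E'
from look import *
im=cv2.imread("pics/b5.png"); m=arm.camera_model("wrist")
b=np.array([.5137,.2112,-.1747])
def dome(uv,g,tol):
    u,v=uv; c=np.median(im[v-3:v+4,u-3:u+4].reshape(-1,3),0); print("colour",c)
    k=(np.abs(im.astype(float)-c).max(2)<tol).astype(np.uint8)*255
    _,l=cv2.connectedComponents(k); k=fill((l==l[v,u]).astype(np.uint8)*255,50)
    r=fit(k,m,lambda p:[box(p,p[3],p[3],.094,.094)],np.r_[g,.036],roi=45); return r
for n,g in(("cream1",[.4724,.2187,-.1747]),("dark1",[.5552,.2041,-.1747])):
    uv=proj(m,np.r_[g[:2],.094][None])[0].round().astype(int)
    for tol in(14,20): p,f,a=dome(uv,g,tol); print(n,tol,((p[:2]-g[:2])*1000).round(1),np.degrees(p[2]).round(1),p[3].round(4),round(f),round(a))
v=cv2.resize(im[180:240,260:330],None,fx=8,fy=8,interpolation=cv2.INTER_CUBIC)
v=np.clip(v.astype(float)*1.8,0,255).astype(np.uint8)
[dr(v,m,P,np.array([260,180]),8) for P in cake(.04)([.5552,.2041,-.1747])]; [dr(v,m,P,np.array([260,180]),8,(255,0,255)) for P in cells(b)]
cv2.imwrite("pics/d.png",v)
E
```

```text
colour [131. 194. 224.]
cream1 14 [-1.9  0.2] -9.4 0.0303 27 589
colour [131. 194. 224.]
cream1 20 [-1.3  0.2] -10.0 0.031 46 631
colour [73. 80. 96.]
dark1 14 [-2.2  1. ] -9.4 0.0347 27 650
colour [73. 80. 96.]
dark1 20 [-2.2  0.8] -9.6 0.035 32 668
```

View pics/d.png

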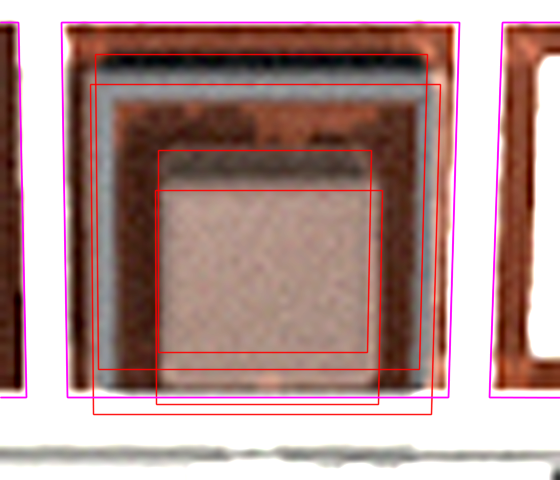

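The dark cake is centred on dark1 to within about 1-2 mm and aligned. The chips are in the trough, the scraper is on its rest and the gripper is clear, so I'm handing in.

```bash
python3 -c "
from cell import arm
print(arm.state()['time_s'], arm.hand_in())"
```

```text
the job is handed in; nothing more can be done
50.35 None
```

I handed the job in at 50 s: all three chips are in the trough, the scraper is back on its rest, and the four cakes found (three cream, one dark) are each on a square of their colour, by the camera within about 2 mm; one cream cake was found 17 mm off after release and re-centred, and I never touched the bottle, label roll or bin.

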